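# Lay up the treatment tray

### The arm

A 7-joint arm with a two-finger parallel gripper is mounted at the origin on the work surface. World frame = base frame: x ahead of the robot, y to its left, z up, the work surface at z = 0. Lengths are in m, angles in rad, forces in N, time in s.
With the tool pointing down it reaches from about 0.35 to 0.9 m from the base axis. Payload 7.2 kg.
Tool frame: the origin (TCP) lies on the centre line of the jaws, within the pads' length; the fingertips stand r.tcp_to_tips ahead of it and the grasp point (between the pads) lies 2 mm behind it (r.tcp_to_tips is the distance from the TCP to the fingertips, in m); z points along the fingers, y is the line along which they close (so a half turn about z gives the same grasp; the last joint's range is limited). The gripper opens to 85 mm and grips with 20 to 120 N. Pads are 22 mm wide; open, the fingers measure 114 mm over their backs; the gripper's body (76 mm by 85 mm) begins 54 mm behind the grasp point. The pads swing forward as they close: fully open they stand 13 mm farther back than shut.
Start: joints at [-1.331, 0.411, -0.013, 1.596, 0.006, 1.134, -0.082], TCP at [0.189, 0.596, 0.248] pointing down, gripper open.
Joint ranges: [-2.95, 2.95], [-0.29, 1.99], [-1.47, 1.44], [0.14, 2.54], [-1.03, 4.17], [0.13, 1.85], [-2.86, 2.86]. Speed limits (rad/s): [2.39, 2.39, 3.01, 3.01, 3.14, 3.14, 3.14].

### API

Orientations are given as a unit quaternion [w, x, y, z].
In Python, from workcell import r, optics, close_job gives the robot as it stands. The module is installed in compiled form; this text tells all that it offers.
- The arm moves only by the tool apply_moves, never from a script. Its argument "deltas" is a list that holds one entry, the list of rows, each a list of 5 numbers: the closure, from -1 (fully open) to 1 (shut), then the shift along the tool's x, y, z normalised to -1 to 1, where 1 is 100 cm, then the turn about the tool's z normalised to -1 to 1, where 1 is pi/2 rad. A call has 1 to 12 rows; each row shifts and turns the commanded pose from where the row before left it, along the tool's axes as they then stand; what a row does not reach is not made up. A row lasts 1/12 s, in which the tool goes at most 41.7 mm and 7.16 degrees, less where a joint would pass 70% of its speed; a pose out of reach is approached as far as the arm can. A call with a number of a shift or a turn outside -1 to 1 is refused whole. A call with a gripper value outside its range is refused whole. The fingers move at their own pace and stop on an object; "force" is the grip in N (left out, the last holds). Time passes only in rows, so rows that do not move let the fingers close. It gives the time, the measured TCP pose, the force, the opening and the grip force at its end, in the units of the state.
- r.state(): the state, without advancing time (a new reading comes with each control period).
- optics.get_image(name): name is "scene" or "top" or "wrist"; returns the picture (384x512x3 uint8, red, green, blue); there is no depth.
- optics.get_calibration(name): a dict with "fx", "fy", "cx", "cy" (pixels), "world_to_cam" (4x4, takes a point from world to camera coordinates); the wrist camera has in their place "mount" (4x4, takes a point from camera to tool coordinates, whose origin is the TCP and whose axes are the flange's). Camera axes: x right, y down, z forward; pixel columns grow to the right and rows downward; lengths in m; the calibration is good to about 2 mm. A picture is of the moment at which its call begins: read the wrist's pose just before it. get_calibration takes no time and is no camera call.
- close_job(): hands the job in; it is judged then, once.
The state is a dict: "clock": time; "q": joint angles; "joint_vel": joint speeds; "joint_torque": joint torques, N m; "eef_pos": TCP position; "orientation": TCP orientation; "wrist_force": force on the tool from outside, world axes, zero at the start; "wrist_torque": the same for the moment, N m; "finger_gap": finger opening in m; "grasp_force": force on a finger pad.
Only numpy, scipy, OpenCV 4.12 (cv2) and the standard library are available. Lean on these libraries where they do the work, as an engineer would, in place of code of your own. Each camera call takes 0.05 s, during which the arm holds its last target. There are 200 camera calls.

### The job

Lay up the steel treatment tray: stand the spirit lamp in the small round holder and the lidded steel pot in the large round holder, set the flat tin down in the rectangular holder, and lay the straight closed forceps centred lengthwise across the two bars of the instrument rest, box joint midway between them. Set each thing down upright or flat, without dropping or tipping it, and leave the open scissors and the square stoppered bottle where they are.

Things in the scene. Friction and masses are not known exactly. Their poses are not given: they have to be found in the camera images.
- lamp: Spirit lamp: squat round glass bulb (base 52 mm, belly 60 mm across) narrowing to a straight upright neck 26 mm across, from 38 to 66 mm above its underside; the neck's upper 20 mm are a white ceramic collar with a dark wick stub (top at 71 mm). About 140 g. Stands on the table. Origin: centre of its underside, z up.
- pot: Lidded steel cotton pot: round, 73 mm across, 44 mm high, with an upright dark cylindrical knob in the middle of its lid, 20 mm across, from 44 to 64 mm above the underside. The lid is fixed on. About 180 g. Stands on the table. Origin: centre of its underside, z up.
- tin: Flat closed aluminium needle tin: rounded box 84 mm long (x) by 40 mm wide (y) by 30 mm high, with a dark seam line around it. About 90 g. Lies flat on the table. Origin: centre of its underside.
- forceps: Straight steel artery forceps, closed, lying flat on the table, 127 mm long, 50 g: one slim closed jaw runs 64 mm to +x, two shanks run to a pair of finger loops at -x (50 mm wide overall). Origin: under the middle of its box joint, a block 18 mm long (x), 12 mm wide (y), 9 mm high, where to grip it, near its centre of mass; z up.
- small_ring: The small round holder: white plastic ring, inside 74 mm, outside 82 mm across, 12 mm high. Fixed in one of the four cells of the level, fixed steel tray (334 x 230 mm, rim 26 mm above the table). Origin: its centre, on the tray floor, 4 mm above the table; x along the tray's long side.
- large_ring: The large round holder: white plastic ring, inside 88 mm, outside 96 mm across, 12 mm high. Fixed in one of the four cells of the level, fixed steel tray (334 x 230 mm, rim 26 mm above the table). Origin: its centre, on the tray floor, 4 mm above the table; x along the tray's long side.
- tin_frame: The rectangular holder: white plastic frame, inside 100 mm (x) by 56 mm (y), walls 4 mm thick, 8 mm high. The tin lies in it lengthwise, either way round. Fixed in one of the four cells of the level, fixed steel tray (334 x 230 mm, rim 26 mm above the table). Origin: its centre, on the tray floor, 4 mm above the table; x along the tray's long side.
- rack: The instrument rest: white bars at x = -28 and +28 mm, 50 mm long (y), tops 10 mm above the origin, with upstands at their ends (8 mm higher, 40 mm apart). Forceps lie on both along x, either way round. Fixed in one of the four cells of the level, fixed steel tray (334 x 230 mm, rim 26 mm above the table). Origin: its centre, on the tray floor, 4 mm above the table; x along the tray's long side.
- scissors: Steel scissors, lying flat, 122 mm long: the same pair of finger loops as the forceps at -x but two blades spread in an open V to +x. Does not belong on the tray. Origin: under the pivot; 8 mm high.
- bottle: Square glass reagent bottle, 50 x 50 mm, shoulders at 36 mm, with a short neck and a flat round glass stopper 36 mm across, top at 64 mm. Does not belong on the tray. Origin: centre of its underside.

How it is judged:
By the outcome, as a careful person would: the job done as asked, in the order asked, and still so for the second after the job is handed in, with the robot touching nothing.
It also fails if it takes over 112 s, if anything falls off the work surface, if the arm or the gripper's body presses on something with over 40 N, if the wrist force passes 120 N, or if a joint passes its speed limit or range.

## Working session

There is one attempt and no reset: what is moved stays moved. The work goes in short steps, Python scripts to look and compute and a tool call to move; the robot and the scene stay as the last step left them, time stands still between calls to the robot, and variables do not carry over. Pictures are saved under pics/ and viewed, at most 14 in all, crops included, and the job is handed in when it is done.

Besides the shell and the picture viewer there is one more tool, called as name([rows], argument=value, ...), one row to a line, values as JSON. apply_moves: Moves the arm, as the interface text tells. Scaled input: -1 to 1 covers 100 cm each way for a shift and pi/2 rad each way for a turn. Its arguments: {"type":"object","properties":{"deltas":{"type":"array"},"force":{"type":"number"}},"required":["deltas"]}

```bash
mkdir -p pics; python3 - <<'E'
from workcell import r, optics
import cv2
s=r.state();print({k:s[k] for k in("clock","eef_pos","orientation","finger_gap")},r.tcp_to_tips)
for n in("top","scene"):
    cv2.imwrite(f"pics/{n}.png",cv2.resize(optics.get_image(n)[:,:,::-1],(800,600),interpolation=cv2.INTER_CUBIC))
    print(n,optics.get_calibration(n))
print(optics.get_calibration("wrist"))
E
```

```text
{'clock': 0.0, 'eef_pos': array([0.1892589 , 0.59515214, 0.24741959]), 'orientation': array([-8.13756727e-05,  1.53305804e-01,  9.88178440e-01, -8.32981326e-04]), 'finger_gap': 0.08568871129338994} 0.017
top {'fx': 452.68498875395335, 'fy': 452.68498875395335, 'cx': 253.3880070665727, 'cy': 191.66082406022474, 'world_to_cam': array([[ 0.02084148, -0.9996892 , -0.01367956, -0.03918319],
       [-0.98422229, -0.01811058, -0.17600708,  0.47772179],
       [ 0.17570463,  0.01713198, -0.98429385,  1.05359552],
       [ 0.        ,  0.        ,  0.        ,  1.        ]])}
scene {'fx': 410.2419935625882, 'fy': 410.2419935625882, 'cx': 252.75766103101023, 'cy': 193.8195446432904, 'world_to_cam': array([[ 0.7416236 ,  0.67080606,  0.00369742, -0.33694023],
       [ 0.47917127, -0.52588434, -0.7027379 , -0.2034894 ],
       [-0.46945643,  0.52293871, -0.71143923,  1.30376955],
       [ 0.        ,  0.        ,  0.        ,  1.        ]])}
{'fx': 276.33488149076777, 'fy': 276.33488149076777, 'cx': 249.88274071834124, 'cy': 194.1993128735943, 'mount': array([[ 7.42852154e-04, -9.53346087e-01, -3.01878595e-01,
         7.77718362e-02],
       [ 9.99998856e-01,  1.10606224e-03, -1.03223219e-03,
        -4.69657344e-04],
       [ 1.31797103e-03, -3.01877483e-01,  9.53345818e-01,
        -1.26411228e-01],
       [ 0.00000000e+00,  0.00000000e+00,  0.00000000e+00,
         1.00000000e+00]])}
```

View pics/top.png

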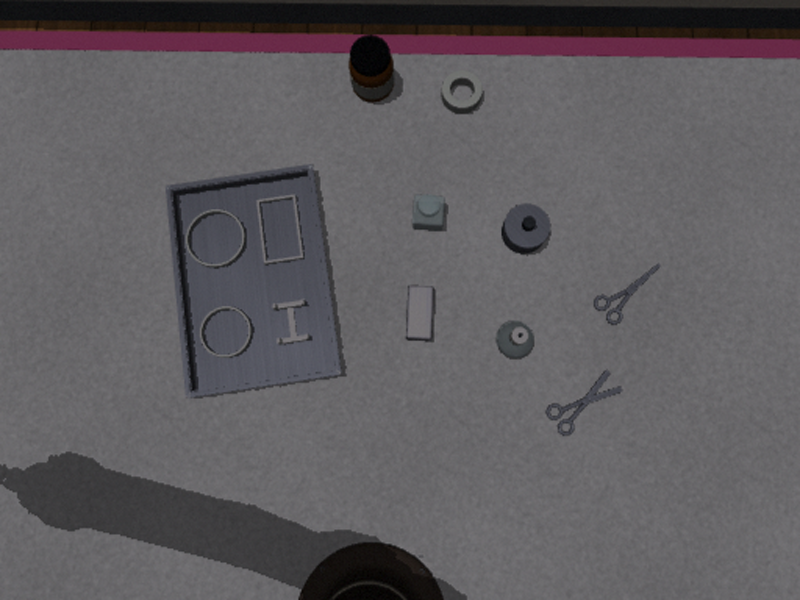

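View pics/scene.png

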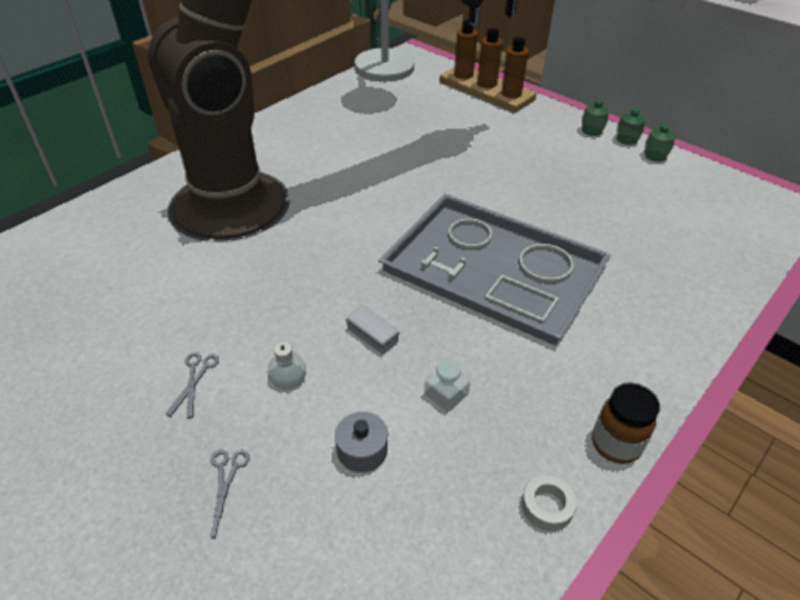

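The top view shows the tray at left, with the large ring at (215,238), small ring (226,331), frame (280,229) and rack (292,321). The lamp collar is at (520,336), the pot knob at (529,223), the tin top at (420,312) and the forceps joint near (628,291). The scissors (585,402) and bottle (428,210) stay put. The scene view agrees with this.

```bash
cat > h.py <<'E'
import numpy as np, cv2
from scipy.spatial.transform import Rotation as R
from workcell import r, optics
def pose():
    s=r.state(); T=np.eye(4); w,x,y,z=s["orientation"]
    T[:3,:3]=R.from_quat([x,y,z,w]).as_matrix(); T[:3,3]=s["eef_pos"]; return T
def cam2world(name,T=None):
    c=optics.get_calibration(name)
    return c,(T@c["mount"] if name=="wrist" else np.linalg.inv(c["world_to_cam"]))
def p2w(name,u,v,z,T=None):
    c,M=cam2world(name,T)
    d=M[:3,:3]@[(u-c["cx"])/c["fx"],(v-c["cy"])/c["fy"],1]; o=M[:3,3]
    return o+d*(z-o[2])/d[2]
def w2p(name,P,T=None):
    c,M=cam2world(name,T); q=np.linalg.inv(M)@np.r_[P,1]
    return np.array([c["fx"]*q[0]/q[2]+c["cx"],c["fy"]*q[1]/q[2]+c["cy"]])
def go(P,yaw=None):
    """total tool-frame shift (mm) to reach P with turn 0, then turn for tool y to lie along world yaw (deg)"""
    T=pose(); d=T[:3,:3].T@(np.array(P)-T[:3,3]); ty=np.degrees(np.arctan2(T[1,1],T[0,1]))
    out="shift mm %s"%np.round(d*1e3,1)
    if yaw is not None:
        a=(ty-yaw+90)%180-90; out+=" turn deg %.1f = %.4f units"%(a,a/90)
    print(out,"tcp",np.round(T[:3,3],4),"ty %.1f"%ty, "t",round(r.state()["clock"],2))
def shot(name,fn,box=None,k=1.5625):
    im=optics.get_image(name)[:,:,::-1]
    if box: im=im[box[1]:box[3],box[0]:box[2]]
    cv2.imwrite("pics/"+fn,cv2.resize(im,None,fx=k,fy=k,interpolation=cv2.INTER_CUBIC))
E
python3 - <<'E'
from h import *
S=1.5625
for n,u,v,z in [("lamp",520,336,.071),("pot",529,223,.064),("tin",420,312,.03),("fjoint",628,291,.009),("ftip",659,265,.005),("fl1",601,302,.005),("fl2",614,317,.005),("large",215,238,.016),("small",226,331,.016),("frame",280,229,.012),("rack",292,321.5,.014),("traynw",168,186,.026),("traysw",190,396,.026),("trayse",343,375,.026),("bottle",428,205,.064)]:
    print(n,p2w("top",u/S,v/S,z).round(4))
for n,u,v,z in [("lamp",283,347,.071),("pot",361,425,.064),("large",546,262,.016),("small",470,233,.016)]:
    print("scene",n,p2w("scene",u/S,v/S,z).round(4))
shot("top","tray.png",(100,100,230,260),3.75)
E
```

```text
lamp [ 0.4214 -0.2163  0.071 ]
pot [ 0.5981 -0.2331  0.064 ]
tin [ 0.4614 -0.0676  0.03  ]
fjoint [ 0.5048 -0.3986  0.009 ]
ftip [ 0.5491 -0.451   0.005 ]
fl1 [ 0.4869 -0.3563  0.005 ]
fl2 [ 0.4631 -0.3761  0.005 ]
large [0.5787 0.2654 0.016 ]
small [0.4275 0.2379 0.016 ]
frame [0.5966 0.1615 0.012 ]
rack [0.4449 0.1345 0.014 ]
traynw [0.6619 0.345  0.026 ]
traysw [0.3244 0.2846 0.026 ]
trayse [0.3613 0.0497 0.026 ]
bottle [ 0.6245 -0.0769  0.064 ]
scene lamp [ 0.4275 -0.2154  0.071 ]
scene pot [ 0.6031 -0.2322  0.064 ]
scene large [0.5834 0.2634 0.016 ]
scene small [0.4319 0.2366 0.016 ]
```

View pics/tray.png

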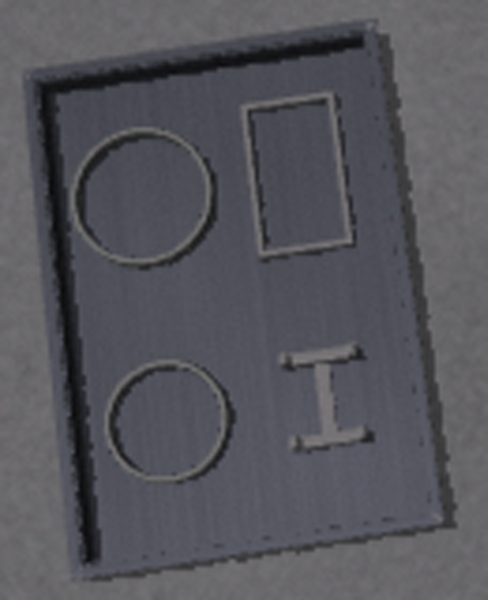

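Crop: large ring at (144,196), small ring (169,420), frame centre (299,174), rack centre (328,398), tray turned about 10°. The two cameras differ by about 5 mm, so I'll average them. Next is the lamp.

apply_moves([
  [[-1,-0.0268,-0.0265,0,0],[-1,-0.0268,-0.0265,0,0],[-1,-0.0268,-0.0265,0,0],[-1,-0.0268,-0.0265,0,0],[-1,-0.0268,-0.0265,0,0],[-1,-0.0268,-0.0265,0,0],[-1,-0.0268,-0.0265,0,0],[-1,-0.0268,-0.0265,0,0],[-1,-0.0268,-0.0265,0,0],[-1,-0.0268,-0.0265,0,0],[-1,-0.0268,-0.0265,0,0],[-1,-0.0268,-0.0265,0,0]],
], force=40)

```text
clock: 1.15
eef_pos: [0.3999, 0.1933, 0.2484]
orientation: [0.0, 0.153, 0.988, 0.0]
wrist_force: [1.5, -0.1, -0.6]
finger_gap: 0.0855
grasp_force: 0.0
```

apply_moves([
  [[-1,-0.0124,-0.032,0.0057,0],[-1,-0.0124,-0.032,0.0057,0],[-1,-0.0124,-0.032,0.0057,0],[-1,-0.0124,-0.032,0.0057,0],[-1,-0.0124,-0.032,0.0057,0],[-1,-0.0124,-0.032,0.0057,0],[-1,-0.0124,-0.032,0.0057,0],[-1,-0.0124,-0.032,0.0057,0],[-1,-0.0124,-0.032,0.0057,0],[-1,-0.0124,-0.032,0.0057,0],[-1,-0.0124,-0.032,0.0057,0],[-1,-0.0124,-0.032,0.0057,0]],
])

```text
clock: 2.15
eef_pos: [0.4248, -0.2175, 0.1796]
orientation: [0.0, 0.153, 0.988, 0.0]
wrist_force: [1.3, -0.1, 0.1]
finger_gap: 0.0852
grasp_force: 0.0
```

apply_moves([
  [[-1,0,0,0,0],[-1,0,0,0,0],[-1,0,0,0,0]],
])

```text
clock: 2.4
eef_pos: [0.4247, -0.2155, 0.1796]
orientation: [-0.0, 0.154, 0.988, 0.0]
wrist_force: [-0.5, 0.7, 0.8]
finger_gap: 0.0854
grasp_force: 0.0
```

```bash
python3 - <<'E'
from h import *
go([.4245,-.216,.058]); T=pose(); print(T.round(4)); print(r.state()["q"].round(2),r.state()["wrist_force"].round(2))
shot("wrist","w1.png"); print(w2p("wrist",[.4245,-.216,.071],T)*1.5625)
E
```

```text
shift mm [-1.000e-01 -6.000e-01  1.216e+02] tcp [ 0.4247 -0.2155  0.1796] ty 72.3 t 2.4
[[-9.528e-01  3.035e-01 -9.000e-04  4.247e-01]
 [ 3.035e-01  9.528e-01  5.000e-04 -2.155e-01]
 [ 1.000e-03  2.000e-04 -1.000e+00  1.796e-01]
 [ 0.000e+00  0.000e+00  0.000e+00  1.000e+00]]
[-0.13  0.26  0.6   2.06 -0.19  0.88  1.83] [-0.53  0.72  0.8 ]
[390.69935195 309.18230273]
```

View pics/w1.png

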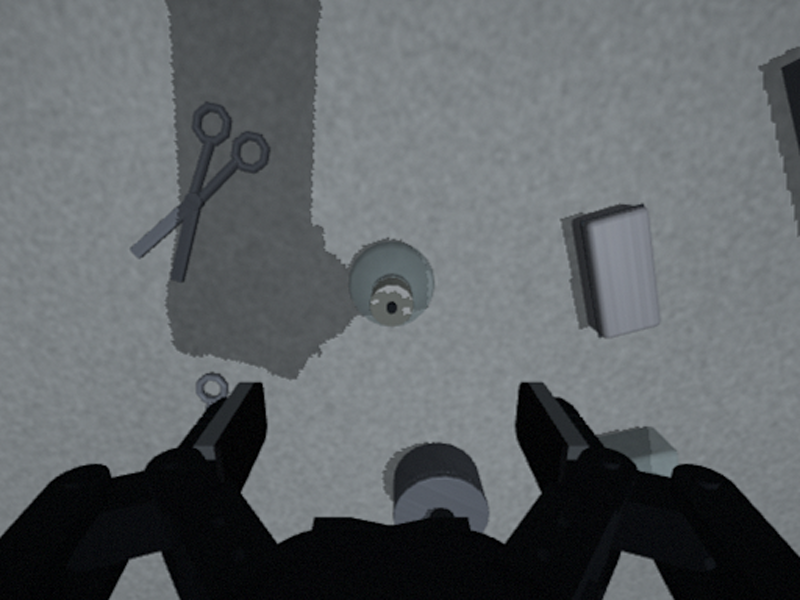

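The wrist view shows the wick at (391.5,308) against a predicted (390.7,309.2), so the averaged estimate holds. I'll descend and grip.

apply_moves([
  [[-1,0,0,0.02,0],[-1,0,0,0.02,0],[-1,0,0,0.02,0],[-1,0,0,0.02,0],[-1,0,0,0.02,0],[-1,0,0,0.02,0],[-1,0,0,0,0],[-1,0,0,0,0]],
])

```text
clock: 3.12
eef_pos: [0.4247, -0.2146, 0.0597]
orientation: [-0.001, 0.153, 0.988, 0.0]
wrist_force: [-0.2, -0.9, 0.1]
finger_gap: 0.0852
grasp_force: 0.0
```

apply_moves([
  [[1,0,0,0,0],[1,0,0,0,0],[1,0,0,0,0],[1,0,0,0,0],[1,0,0,0,0],[1,0,0,0,0],[1,0,0,0,0],[1,0,0,0,0],[1,0,0,0,0]],
], force=30)

```text
clock: 3.87
eef_pos: [0.4255, -0.2159, 0.0605]
orientation: [0.001, 0.153, 0.988, 0.0]
wrist_force: [-0.8, 0.7, 6.8]
finger_gap: 0.0251
grasp_force: 30.0
```

```bash
python3 - <<'E'
from h import *
s=r.state(); print(s["finger_gap"],s["grasp_force"],s["wrist_force"].round(1))
S=3.75
for n,u,v,z in [("large",144,196,.016),("small",169,420,.016),("frame",299,174,.012),("rack",328.5,398,.018)]:
    p=p2w("top",100+u/S,100+v/S,z); print(n,p.round(4))
# scene readings
for n,u,v,z in [("large",546,262,.016),("small",470,233,.016),("frame",522,298,.012),("rack",443,262,.016)]:
    print("scene",n,p2w("scene",u/1.5625,v/1.5625,z).round(4))
go([.4297,.2372,.2])
E
```

```text
0.02509460903843638 30.015741549432278 [-0.8  0.7  6.8]
large [0.5788 0.2634 0.016 ]
small [0.4272 0.2368 0.016 ]
frame [0.5971 0.1602 0.012 ]
rack [0.4435 0.132  0.018 ]
scene large [0.5834 0.2634 0.016 ]
scene small [0.4319 0.2366 0.016 ]
scene frame [0.6018 0.1611 0.012 ]
scene rack [0.4461 0.1381 0.016 ]
shift mm [ 133.1  433.1 -139.4] tcp [ 0.4255 -0.2159  0.0605] ty 72.4 t 3.87
```

apply_moves([
  [[1,0,0,-0.015,0],[1,0,0,-0.025,0],[1,0,0,-0.03,0],[1,0,0,-0.03,0]],
])

```text
clock: 4.2
eef_pos: [0.4241, -0.2159, 0.1605]
orientation: [-0.001, 0.154, 0.988, -0.0]
wrist_force: [1.7, 0.2, -1.6]
finger_gap: 0.025
grasp_force: 29.9
```

apply_moves([
  [[1,0.0061,0.0201,0,0],[1,0.0121,0.0393,0,0],[1,0.0121,0.0393,0,0],[1,0.0121,0.0393,0,0],[1,0.0121,0.0393,0,0],[1,0.0121,0.0393,0,0],[1,0.0121,0.0393,0,0],[1,0.0121,0.0393,0,0],[1,0.0121,0.0393,0,0],[1,0.0121,0.0393,0,0],[1,0.0121,0.0393,0,0],[1,0.0061,0.0201,0,0]],
])

```text
clock: 5.2
eef_pos: [0.4284, 0.2427, 0.1599]
orientation: [-0.0, 0.151, 0.989, 0.001]
wrist_force: [0.8, -0.3, -1.1]
finger_gap: 0.025
grasp_force: 29.9
```

apply_moves([
  [[1,0,0,0,0],[1,0,0,0,0]],
])

```text
clock: 5.37
eef_pos: [0.4288, 0.2381, 0.1595]
orientation: [-0.0, 0.152, 0.988, -0.0]
wrist_force: [0.1, -0.9, -1.4]
finger_gap: 0.025
grasp_force: 29.9
```

```bash
python3 - <<'E'
from h import *
s=r.state(); print(s["finger_gap"],s["grasp_force"],s["wrist_force"].round(1))
T=pose();go([.4297,.2372,.065]); shot("wrist","w2.png")
for P in ([.4297,.2372,.016],[.581,.2634,.016],[.5995,.1607,.012],[.445,.135,.016]): print((w2p("wrist",P,T)*1.5625).round(1))
E
```

```text
0.025023755977154262 29.944326281547546 [ 0.1 -0.9 -1.4]
shift mm [-1.2 -0.5 94.5] tcp [0.4288 0.2381 0.1595] ty 72.5 t 5.37
[390.9 293.9]
[485.1 469.6]
[362.8 517.4]
[254.8 357.4]
```

View pics/w2.png

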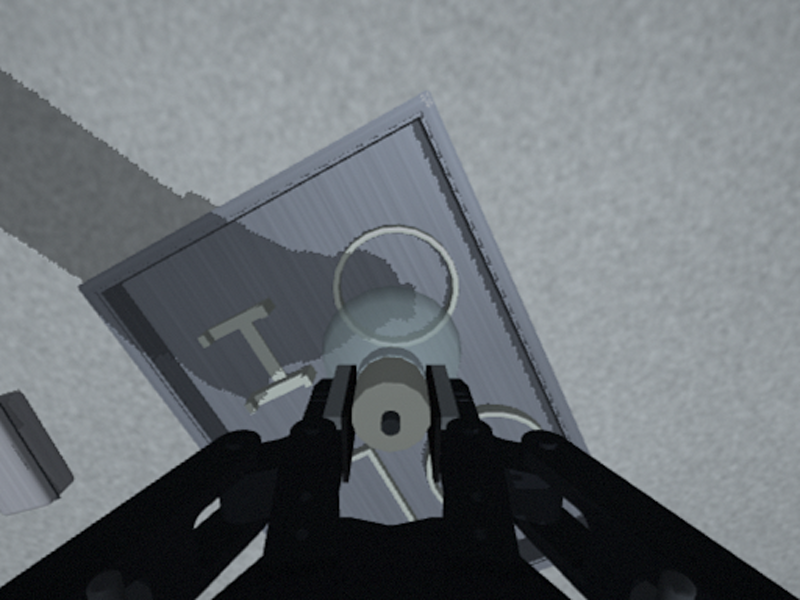

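The small ring is centred near (396,286), a few mm from the prediction and well within the 11 mm slack. I'll nudge by about 2 mm and lower.

apply_moves([
  [[1,0.002,0.002,0.02,0],[1,0,0,0.02,0],[1,0,0,0.02,0],[1,0,0,0.015,0],[1,0,0,0.01,0],[1,0,0,0.005,0],[1,0,0,0.003,0],[1,0,0,0,0],[1,0,0,0,0]],
])

```text
clock: 6.17
eef_pos: [0.4285, 0.2397, 0.0675]
orientation: [0.0, 0.154, 0.988, 0.0]
wrist_force: [-0.5, 0.3, -1.8]
finger_gap: 0.0247
grasp_force: 30.1
```

apply_moves([
  [[1,0,0,0.001,0],[1,0,0,0.001,0],[1,0,0,0,0],[1,0,0,0,0]],
])

```text
clock: 6.5
eef_pos: [0.4281, 0.24, 0.0651]
orientation: [0.0, 0.153, 0.988, 0.0]
wrist_force: [0.1, -0.3, -1.3]
finger_gap: 0.0248
grasp_force: 30.1
```

apply_moves([
  [[1,0,0,0.001,0],[1,0,0,0,0],[1,0,0,0,0]],
])

```text
clock: 6.75
eef_pos: [0.4282, 0.2402, 0.0644]
orientation: [0.0, 0.153, 0.988, 0.0]
wrist_force: [-2.3, 0.7, 6.2]
finger_gap: 0.0252
grasp_force: 30.5
```

apply_moves([
  [[-1,0,0,0,0],[-1,0,0,0,0],[-1,0,0,0,0],[-1,0,0,0,0],[-1,0,0,0,0],[-1,0,0,0,0],[-1,0,0,-0.02,0],[-1,0,0,-0.03,0],[-1,0,0,-0.03,0],[-1,0,0,-0.035,0]],
])

```text
clock: 7.58
eef_pos: [0.4273, 0.2392, 0.1793]
orientation: [-0.001, 0.153, 0.988, -0.001]
wrist_force: [0.3, 0.4, 0.6]
finger_gap: 0.085
grasp_force: 0.0
```

apply_moves([
  [[-1,-0.022,-0.0285,0,0],[-1,-0.022,-0.0285,0,0],[-1,-0.022,-0.0285,0,0],[-1,-0.022,-0.0285,0,0],[-1,-0.022,-0.0285,0,0],[-1,-0.022,-0.0285,0,0],[-1,-0.022,-0.0285,0,0],[-1,-0.022,-0.0285,0,0],[-1,-0.022,-0.0285,0,0],[-1,-0.022,-0.0285,0,0]],
])

```text
clock: 8.42
eef_pos: [0.5516, -0.1001, 0.1789]
orientation: [-0.0, 0.153, 0.988, 0.0]
wrist_force: [0.3, 0.2, -0.7]
finger_gap: 0.0854
grasp_force: 0.0
```

apply_moves([
  [[-1,-0.022,-0.0285,0,0],[-1,-0.022,-0.0285,0,0],[-1,-0.022,-0.0285,0,0],[-1,-0.022,-0.0285,0,0],[-1,0,0,0,0],[-1,0,0,0,0],[-1,0,0,0,0]],
])

```text
clock: 9.0
eef_pos: [0.6003, -0.2333, 0.1783]
orientation: [-0.001, 0.153, 0.988, 0.0]
wrist_force: [-0.2, -0.4, -0.6]
finger_gap: 0.0858
grasp_force: 0.0
```

```bash
python3 - <<'E'
from h import *
T=pose();go([.6005,-.2327,.064]); shot("wrist","w3.png"); print(r.state()["q"].round(2))
P=[.6005,-.2327,.064]; print((w2p("wrist",P,T)*1.5625).round(1))
shot("top","t2.png",(80,80,300,280),3)
E
```

```text
shift mm [-1.000e-01  6.000e-01  1.143e+02] tcp [ 0.6003 -0.2333  0.1783] ty 72.3 t 9.0
[-0.06  0.54  0.51  1.65 -0.3   1.03  1.81]
[392.7 306.2]
```

View pics/w3.png

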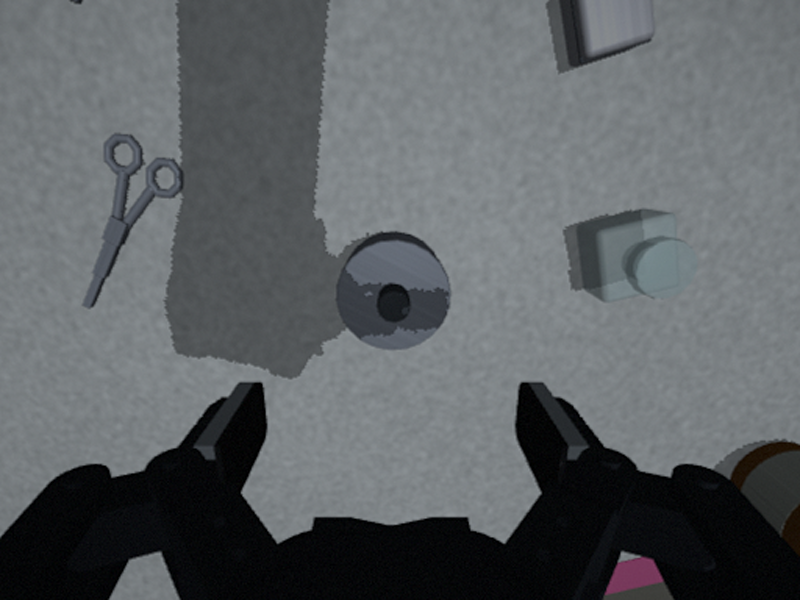

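View pics/t2.png

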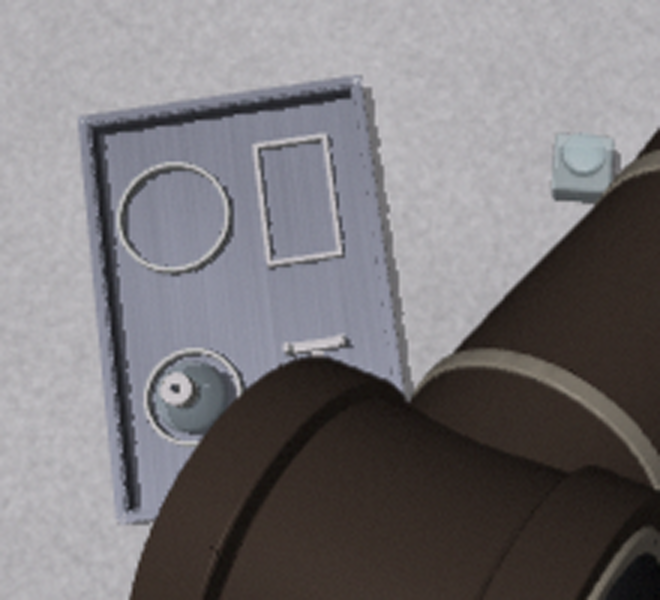

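The lamp stands upright inside the small ring (crop, around (195,396)). The pot knob is at (393,302), about 2 mm from the prediction.

apply_moves([
  [[-1,0.002,0,0.02,0],[-1,0,0,0.02,0],[-1,0,0,0.02,0],[-1,0,0,0.02,0],[-1,0,0,0.02,0],[-1,0,0,0.013,0],[-1,0,0,0,0],[-1,0,0,0,0]],
])

```text
clock: 9.77
eef_pos: [0.5987, -0.2322, 0.0658]
orientation: [-0.001, 0.153, 0.988, 0.0]
wrist_force: [-0.6, 0.2, -0.4]
finger_gap: 0.0853
grasp_force: 0.0
```

apply_moves([
  [[1,0,0,0,0],[1,0,0,0,0],[1,0,0,0,0],[1,0,0,0,0],[1,0,0,0,0],[1,0,0,0,0],[1,0,0,0,0],[1,0,0,0,0],[1,0,0,0,0]],
], force=40)

```text
clock: 10.52
eef_pos: [0.5991, -0.2331, 0.0663]
orientation: [0.0, 0.153, 0.988, 0.0]
wrist_force: [-0.9, 1.0, 5.5]
finger_gap: 0.0185
grasp_force: 39.2
```

apply_moves([
  [[1,0,0,-0.015,0],[1,0,0,-0.025,0],[1,0,0,-0.03,0],[1,0,0,-0.03,0],[1,0,0,0,0]],
])

```text
clock: 10.93
eef_pos: [0.601, -0.2349, 0.1714]
orientation: [0.004, 0.154, 0.988, -0.001]
wrist_force: [1.5, -1.3, -1.9]
finger_gap: 0.0183
grasp_force: 39.5
```

```bash
python3 - <<'E'
from h import *
s=r.state(); print(s["finger_gap"],s["grasp_force"],s["wrist_force"].round(1),s["wrist_torque"].round(2))
# tray from t2 picture (box 80,80, k 3) ring centre (175,217), small (195,396), frame (299,201)
for n,u,v,z in [("large",175,217,.016),("frame",299,201,.012)]: print(n,p2w("top",80+u/3,80+v/3,z).round(4))
go([.5805,.2645,.16])
E
```

```text
0.018274166701876714 39.48522448539734 [ 1.5 -1.3 -1.9] [-0.08 -0.07 -0.01]
large [0.5787 0.2635 0.016 ]
frame [0.5955 0.1603 0.012 ]
shift mm [171.3 469.6  10. ] tcp [ 0.601  -0.2349  0.1714] ty 72.3 t 10.93
```

apply_moves([
  [[1,0.0065,0.018,0,0],[1,0.013,0.036,0,0],[1,0.013,0.036,0,0],[1,0.013,0.036,0,0],[1,0.013,0.036,0,0],[1,0.013,0.036,0,0],[1,0.013,0.036,0,0],[1,0.013,0.036,0,0],[1,0.013,0.036,0,0],[1,0.013,0.036,0,0],[1,0.013,0.036,0,0],[1,0.013,0.036,0,0]],
])

```text
clock: 11.93
eef_pos: [0.5808, 0.2083, 0.165]
orientation: [-0.0, 0.153, 0.988, -0.0]
wrist_force: [0.9, -0.8, -1.3]
finger_gap: 0.0182
grasp_force: 39.4
```

apply_moves([
  [[1,0.013,0.036,0,0],[1,0.0065,0.018,0,0],[1,0,0,0,0],[1,0,0,0,0],[1,0,0,0,0],[1,0,0,0,0]],
])

```text
clock: 12.43
eef_pos: [0.5797, 0.262, 0.1656]
orientation: [-0.0, 0.154, 0.988, -0.001]
wrist_force: [-0.6, -0.9, -1.8]
finger_gap: 0.0182
grasp_force: 39.5
```

```bash
python3 - <<'E'
from h import *
T=pose();go([.580,.264,.0703]); shot("wrist","w4.png")
print((w2p("wrist",[.580,.264,.016],T)*1.5625).round(1),(w2p("wrist",[.599,.1605,.012],T)*1.5625).round(1))
E
```

```text
shift mm [ 0.4  2.1 95.3] tcp [0.5797 0.262  0.1656] ty 72.2 t 12.43
[394.9 289.1] [263.5 355. ]
```

View pics/w4.png

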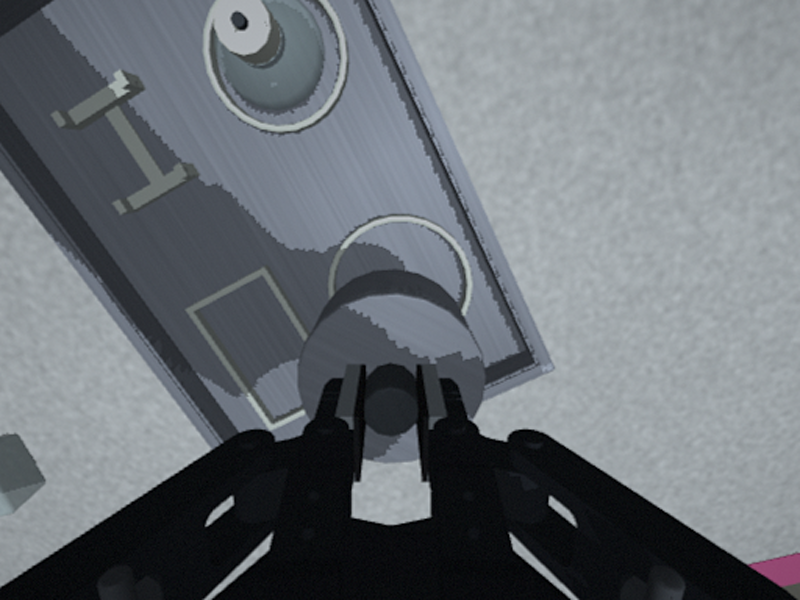

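The large ring centre is near (400,282) against a predicted (395,289), and the frame is offset the same way. So the tray sits about 3 mm toward −x and 4 mm toward +y of my estimate; I'll correct for that. The lamp is upright in its ring.

apply_moves([
  [[1,0.0035,0.003,0.015,0],[1,0,0,0.02,0],[1,0,0,0.02,0],[1,0,0,0.015,0],[1,0,0,0.01,0],[1,0,0,0.007,0],[1,0,0,0.003,0],[1,0,0,0.002,0],[1,0,0,0,0],[1,0,0,0,0]],
])

```text
clock: 13.32
eef_pos: [0.5775, 0.2681, 0.0746]
orientation: [0.0, 0.153, 0.988, 0.0]
wrist_force: [-0.2, 0.5, -1.6]
finger_gap: 0.0184
grasp_force: 39.6
```

apply_moves([
  [[1,0,0,0.001,0],[1,0,0,0.001,0],[1,0,0,0,0],[1,0,0,0,0]],
])

```text
clock: 13.65
eef_pos: [0.577, 0.2681, 0.072]
orientation: [0.0, 0.153, 0.988, 0.0]
wrist_force: [1.1, -0.3, -1.8]
finger_gap: 0.0185
grasp_force: 39.6
```

apply_moves([
  [[1,0,0,0.001,0],[1,0,0,0.0005,0],[1,0,0,0,0],[1,0,0,0,0]],
])

```text
clock: 13.98
eef_pos: [0.5771, 0.2682, 0.0705]
orientation: [0.0, 0.153, 0.988, 0.0]
wrist_force: [0.8, 0.2, -0.4]
finger_gap: 0.0177
grasp_force: 39.6
```

apply_moves([
  [[1,0,0,0.0007,0],[1,0,0,0,0],[1,0,0,0,0]],
])

```text
clock: 14.23
eef_pos: [0.5772, 0.2683, 0.0702]
orientation: [0.0, 0.153, 0.988, 0.0]
wrist_force: [-2.1, 1.1, 5.9]
finger_gap: 0.0183
grasp_force: 40.1
```

apply_moves([
  [[-1,0,0,0,0],[-1,0,0,0,0],[-1,0,0,0,0],[-1,0,0,0,0],[-1,0,0,0,0],[-1,0,0,0,0],[-1,0,0,-0.02,0],[-1,0,0,-0.03,0],[-1,0,0,-0.03,0],[-1,0,0,-0.03,0],[-1,0,0,0,0]],
])

```text
clock: 15.15
eef_pos: [0.5801, 0.2688, 0.186]
orientation: [0.004, 0.154, 0.988, 0.003]
wrist_force: [0.9, 0.0, 1.3]
finger_gap: 0.0857
grasp_force: 0.0
```

```bash
python3 - <<'E'
from h import *
T=np.array([[-.9528,.3035,-.0009,.4247],[.3035,.9528,.0005,-.2155],[.001,.0002,-1,.1796],[0,0,0,1]])
c=np.array([p2w("wrist",u/1.5625,v/1.5625,.03,T) for u,v in((586,222),(645,206),(660,322),(603,336))])
print(c.round(4),c.mean(0).round(4))
for a,b in((0,3),(1,2),(0,1),(3,2)): d=c[b]-c[a]; print(np.degrees(np.arctan2(d[1],d[0])).round(1),np.hypot(*d[:2]).round(4))
print(w2p("top",c.mean(0))*1.5625)
go([c.mean(0)[0],c.mean(0)[1],.17],90)
E
```

```text
[[ 0.4194 -0.0848  0.03  ]
 [ 0.4208 -0.0479  0.03  ]
 [ 0.5015 -0.0486  0.03  ]
 [ 0.5    -0.0871  0.03  ]] [ 0.4604 -0.0671  0.03  ]
-1.6 0.0806
-0.4 0.0807
88.0 0.0369
87.8 0.0386
[419.68257134 312.60771175]
shift mm [  12.2 -356.4   13.5] turn deg -17.7 = -0.1963 units tcp [0.5801 0.2688 0.186 ] ty 72.3 t 15.15
```

apply_moves([
  [[-1,0.0012,-0.0356,0,0],[-1,0.0012,-0.0356,0,0],[-1,0.0012,-0.0356,0,0],[-1,0.0012,-0.0356,0,0],[-1,0.0012,-0.0356,0,0],[-1,0.0012,-0.0356,0,0],[-1,0.0012,-0.0356,0,0],[-1,0.0012,-0.0356,0,0],[-1,0.0012,-0.0356,0,0],[-1,0.0012,-0.0356,0,0]],
])

```text
clock: 15.98
eef_pos: [0.4569, -0.0691, 0.1798]
orientation: [0.0, 0.153, 0.988, 0.0]
wrist_force: [-0.6, 0.0, 0.0]
finger_gap: 0.0855
grasp_force: 0.0
```

apply_moves([
  [[-1,0,0,0.006,-0.045],[-1,0,0,0.006,-0.045],[-1,0,0,0.006,-0.045],[-1,0,0,0,-0.045],[-1,0,0,0,0],[-1,0,0,0,0]],
])

```text
clock: 16.48
eef_pos: [0.4578, -0.0678, 0.1617]
orientation: [0.0, 0.014, 1.0, 0.0]
wrist_force: [-0.1, -0.6, 0.0]
finger_gap: 0.0855
grasp_force: 0.0
```

```bash
python3 - <<'E'
from h import *
T=pose();go([.461,-.067,.022],88.5); shot("wrist","w5.png"); print(T.round(4).tolist(),r.state()["q"].round(2))
for x in(-.042,.042):
  for y in(-.02,.02): print((w2p("wrist",[.461+x,-.067+y-.026*x,.03],T)*1.5625).round(1))
E
```

```text
shift mm [ -3.1   0.9 139.7] turn deg -0.1 = -0.0009 units tcp [ 0.4578 -0.0678  0.1617] ty 88.4 t 16.48
[[-0.9996, 0.0276, 0.0003, 0.4578], [0.0276, 0.9996, 0.0001, -0.0678], [-0.0003, 0.0001, -1.0, 0.1617], [0.0, 0.0, 0.0, 1.0]] [-0.4   0.26  0.53  2.1  -0.18  0.82  1.77]
[359.4 236.3]
[426.4 234.5]
[362.3 364.3]
[423.3 362.9]
```

View pics/w5.png

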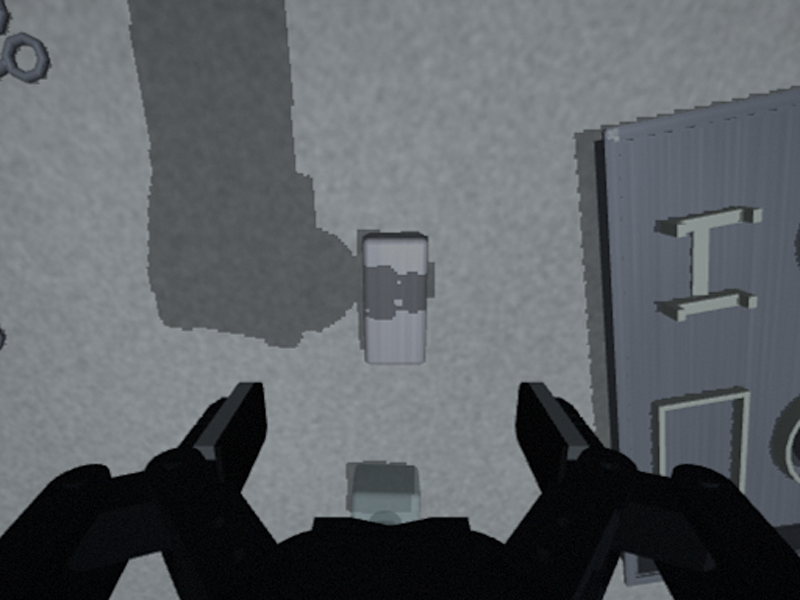

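The tin is at centre (396,299.5) against a predicted (393,299.5), and square with the jaws. Grip it.

apply_moves([
  [[-1,-0.003,0.0025,0.02,0],[-1,0,0,0.025,0],[-1,0,0,0.025,0],[-1,0,0,0.025,0],[-1,0,0,0.02,0],[-1,0,0,0.015,0],[-1,0,0,0.009,0],[-1,0,0,0,0],[-1,0,0,0,0]],
])

```text
clock: 17.28
eef_pos: [0.4609, -0.0654, 0.0228]
orientation: [-0.0, 0.013, 1.0, -0.0]
wrist_force: [0.1, -0.6, 0.2]
finger_gap: 0.0853
grasp_force: 0.0
```

apply_moves([
  [[1,0,0,0,0],[1,0,0,0,0],[1,0,0,0,0],[1,0,0,0,0],[1,0,0,0,0],[1,0,0,0,0],[1,0,0,0,0],[1,0,0,0,0]],
], force=35)

```text
clock: 17.95
eef_pos: [0.4613, -0.0651, 0.0235]
orientation: [0.001, 0.013, 1.0, 0.0]
wrist_force: [-1.1, 0.5, 6.1]
finger_gap: 0.0396
grasp_force: 34.9
```

```bash
python3 - <<'E'
from h import *
T=np.array([[-0.9996, 0.0276, 0.0003, 0.4578], [0.0276, 0.9996, 0.0001, -0.0678], [-0.0003, 0.0001, -1.0, 0.1617], [0.0, 0.0, 0.0, 1.0]])
# bar tops: x ends (upstand tops, z .022)
q=[(665,228),(751,216),(665,311),(748,300)]
c=np.array([p2w("wrist",u/1.5625,v/1.5625,.018,T) for u,v in q]);print(c.round(4),c.mean(0).round(4))
f=[p2w("wrist",u/1.5625,v/1.5625,.012,T).round(4) for u,v in((655,406),(748,394))];print("frame near edge",f)
s=r.state();print(s["eef_pos"],s["finger_gap"],s["wrist_force"])
go([.596,.165,.16],99)
E
```

```text
[[0.4207 0.1033 0.018 ]
 [0.4148 0.155  0.018 ]
 [0.4754 0.1122 0.018 ]
 [0.4692 0.1652 0.018 ]] [0.445  0.1339 0.018 ]
frame near edge [array([0.5503, 0.1209, 0.012 ]), array([0.5422, 0.186 , 0.012 ])]
[ 0.46133995 -0.06514107  0.02347434] 0.03962074401717676 [-1.08272201  0.54960512  6.10927113]
shift mm [-129.   233.5 -136.2] turn deg -10.4 = -0.1160 units tcp [ 0.4613 -0.0651  0.0235] ty 88.6 t 17.95
```

apply_moves([
  [[1,0,0,-0.015,0],[1,0,0,-0.025,0],[1,0,0,-0.03,0],[1,0,0,-0.03,0],[1,0,0,-0.02,0],[1,0,0,0,0]],
])

```text
clock: 18.45
eef_pos: [0.463, -0.0655, 0.1466]
orientation: [0.003, 0.013, 1.0, 0.001]
wrist_force: [0.5, 0.2, -0.7]
finger_gap: 0.039
grasp_force: 36.3
```

apply_moves([
  [[1,-0.0163,0.029,0,0],[1,-0.0163,0.029,0,0],[1,-0.0163,0.029,0,0],[1,-0.0163,0.029,0,0],[1,-0.0163,0.029,0,0],[1,-0.0163,0.029,0,0],[1,-0.0163,0.029,0,0],[1,-0.0163,0.029,0,0],[1,0,0,0,-0.0575],[1,0,0,0,-0.0575],[1,0,0,0,0],[1,0,0,0,0]],
])

```text
clock: 19.45
eef_pos: [0.5965, 0.163, 0.1419]
orientation: [-0.001, -0.076, 0.997, -0.0]
wrist_force: [1.2, -0.3, -0.7]
finger_gap: 0.0393
grasp_force: 36.2
```

```bash
python3 - <<'E'
from h import *
s=r.state(); print(s["finger_gap"],s["grasp_force"])
T=pose();go([.5975,.1635,.0275],99); shot("wrist","w6.png"); print(T.round(4).tolist())
c=np.cos(.157);q=np.sin(.157)
for x in(-.054,.054):
  for y in(-.032,.032): print((w2p("wrist",[.5975+c*x-q*y,.1635+q*x+c*y,.012],T)*1.5625).round(1))
print((w2p("wrist",[.445,.134,.014],T)*1.5625).round(1))
E
```

```text
0.039298636288566884 36.238285303115845
shift mm [ -1.2   0.3 114.4] turn deg -0.3 = -0.0029 units tcp [0.5965 0.163  0.1419] ty 98.7 t 19.45
[[-0.9884, -0.1519, -0.0012, 0.5965], [-0.1519, 0.9884, -0.0002, 0.163], [0.0012, 0.0, -1.0, 0.1419], [0.0, 0.0, 0.0, 1.0]]
[336.5 212.4]
[446.2 212. ]
[343.3 379.1]
[440.4 378.8]
[380.3  10.2]
```

View pics/w6.png

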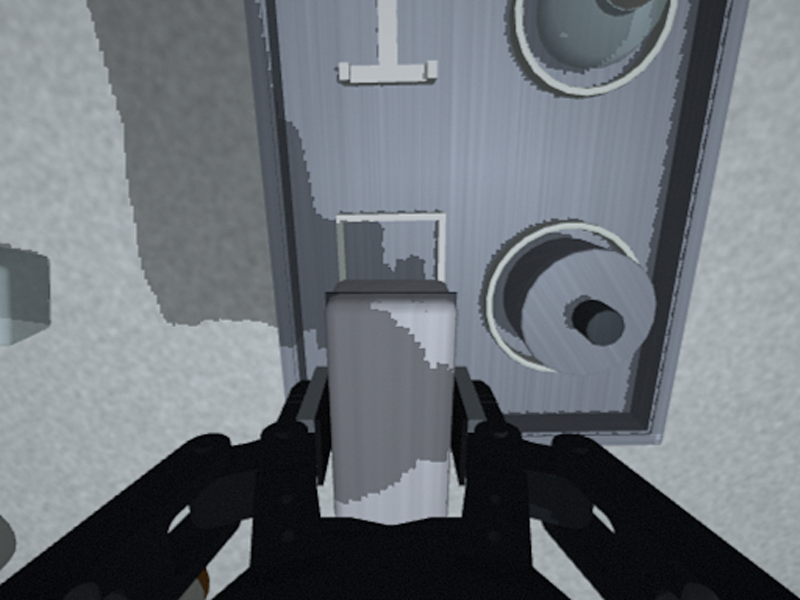

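The frame's near edge is at (337–445,215) as predicted, and the pot is seated in its ring. But the fingertips, at about 10 mm above the table after lowering, could meet the 12 mm high frame walls. I'll set the tin back on the table and regrip it 8 mm higher.

apply_moves([
  [[1,0,0,0,0.0575],[1,0,0,0,0.0575],[1,0.0163,-0.029,0,0],[1,0.0163,-0.029,0,0],[1,0.0163,-0.029,0,0],[1,0.0163,-0.029,0,0],[1,0.0163,-0.029,0,0],[1,0.0163,-0.029,0,0],[1,0.0163,-0.029,0,0],[1,0.0163,-0.029,0,0],[1,0,0,0,0],[1,0,0,0,0]],
])

```text
clock: 20.5
eef_pos: [0.4598, -0.067, 0.143]
orientation: [0.0, 0.016, 1.0, 0.0]
wrist_force: [0.2, 0.5, -0.6]
finger_gap: 0.0391
grasp_force: 36.2
```

apply_moves([
  [[1,0,0,0.02,0],[1,0,0,0.03,0],[1,0,0,0.03,0],[1,0,0,0.02,0],[1,0,0,0.01,0],[1,0,0,0.005,0],[1,0,0,0.002,0],[1,0,0,0,0],[1,0,0,0,0]],
])

```text
clock: 21.25
eef_pos: [0.4617, -0.0651, 0.0266]
orientation: [0.001, 0.013, 1.0, 0.0]
wrist_force: [-0.1, -0.6, -0.5]
finger_gap: 0.0397
grasp_force: 36.2
```

apply_moves([
  [[1,0,0,0.001,0],[1,0,0,0.001,0],[1,0,0,0.0008,0],[1,0,0,0,0],[1,0,0,0,0]],
])

```text
clock: 21.67
eef_pos: [0.4612, -0.0651, 0.0235]
orientation: [0.001, 0.013, 1.0, 0.0]
wrist_force: [-0.8, 0.1, 5.4]
finger_gap: 0.039
grasp_force: 36.9
```

apply_moves([
  [[-0.4,0,0,0,0],[-0.4,0,0,0,0],[-0.4,0,0,0,0],[-0.4,0,0,0,0],[-0.4,0,0,-0.004,0],[-0.4,0,0,-0.004,0],[-0.4,0,0,0,0],[-0.4,0,0,0,0]],
])

```text
clock: 22.33
eef_pos: [0.4611, -0.0652, 0.0312]
orientation: [0.0, 0.012, 1.0, 0.0]
wrist_force: [0.1, -0.3, -0.6]
finger_gap: 0.0597
grasp_force: 0.0
```

apply_moves([
  [[1,0,0,0,0],[1,0,0,0,0],[1,0,0,0,0],[1,0,0,0,0],[1,0,0,0,0],[1,0,0,0,0]],
])

```text
clock: 22.83
eef_pos: [0.4608, -0.0652, 0.0311]
orientation: [0.0, 0.013, 1.0, 0.0]
wrist_force: [-1.5, 0.6, 5.5]
finger_gap: 0.0393
grasp_force: 35.2
```

apply_moves([
  [[1,0,0,-0.015,0],[1,0,0,-0.025,0],[1,0,0,-0.025,0],[1,0,0,-0.025,0],[1,0,0,0,0]],
])

```text
clock: 23.25
eef_pos: [0.4629, -0.0657, 0.1243]
orientation: [0.003, 0.013, 1.0, 0.0]
wrist_force: [0.7, 0.1, -0.9]
finger_gap: 0.0392
grasp_force: 36.2
```

apply_moves([
  [[1,-0.0166,0.029,0,0],[1,-0.0166,0.029,0,0],[1,-0.0166,0.029,0,0],[1,-0.0166,0.029,0,0],[1,-0.0166,0.029,0,0],[1,-0.0166,0.029,0,0],[1,-0.0166,0.029,0,0],[1,-0.0166,0.029,0,0],[1,0,0,0,-0.0575],[1,0,0,0,-0.0575],[1,0,0,0,0],[1,0,0,0,0]],
])

```text
clock: 24.25
eef_pos: [0.5989, 0.163, 0.1199]
orientation: [-0.001, -0.076, 0.997, -0.0]
wrist_force: [-0.9, 0.0, -0.1]
finger_gap: 0.0392
grasp_force: 36.2
```

apply_moves([
  [[1,0,0,0.015,0],[1,0,0,0.02,0],[1,0,0,0.02,0],[1,0,0,0.015,0],[1,0,0,0.007,0],[1,0,0,0.003,0],[1,0,0,0.001,0],[1,0,0,0.001,0],[1,0,0,0,0],[1,0,0,0,0]],
])

```text
clock: 25.08
eef_pos: [0.5999, 0.1636, 0.0398]
orientation: [0.001, -0.078, 0.997, 0.0]
wrist_force: [0.1, -0.6, -1.7]
finger_gap: 0.0389
grasp_force: 36.1
```

apply_moves([
  [[1,0,0,0.0015,0],[1,0,0,0.0015,0],[1,0,0,0.0008,0],[1,0,0,0,0],[1,0,0,0,0]],
])

```text
clock: 25.5
eef_pos: [0.5994, 0.1635, 0.0352]
orientation: [0.0, -0.078, 0.997, 0.0]
wrist_force: [0.9, 0.4, 0.0]
finger_gap: 0.0394
grasp_force: 36.3
```

apply_moves([
  [[1,0,0,0.0007,0],[1,0,0,0,0],[1,0,0,0,0]],
])

```text
clock: 25.75
eef_pos: [0.5994, 0.1635, 0.0351]
orientation: [0.0, -0.078, 0.997, 0.0]
wrist_force: [-2.6, 0.1, 6.4]
finger_gap: 0.0392
grasp_force: 37.0
```

apply_moves([
  [[-0.4,0,0,0,0],[-0.4,0,0,0,0],[-0.4,0,0,0,0],[-0.4,0,0,0,0],[-0.4,0,0,-0.01,0],[-0.4,0,0,-0.02,0],[-0.4,0,0,-0.035,0],[-0.4,0,0,-0.035,0],[-0.4,0,0,-0.035,0],[-0.4,0,0,0,0]],
])

```text
clock: 26.58
eef_pos: [0.6031, 0.1637, 0.1774]
orientation: [0.005, -0.077, 0.997, 0.002]
wrist_force: [0.3, 0.5, 0.1]
finger_gap: 0.0597
grasp_force: 0.0
```

apply_moves([
  [[-1,0.0119,-0.0359,0,0],[-1,0.0119,-0.0359,0,0],[-1,0.0119,-0.0359,0,0],[-1,0.0119,-0.0359,0,0],[-1,0.0119,-0.0359,0,0],[-1,0.0119,-0.0359,0,0],[-1,0.0119,-0.0359,0,0],[-1,0.0119,-0.0359,0,0],[-1,0.0119,-0.0359,0,0],[-1,0.0119,-0.0359,0,0],[-1,0.0119,-0.0359,0,0],[-1,0.0119,-0.0359,0,0]],
])

```text
clock: 27.58
eef_pos: [0.5245, -0.2861, 0.17]
orientation: [0.0, -0.078, 0.997, -0.0]
wrist_force: [0.9, -0.6, -0.1]
finger_gap: 0.0855
grasp_force: 0.0
```

apply_moves([
  [[-1,0.0119,-0.0359,0,0],[-1,0.0119,-0.0359,0,0],[-1,0.0119,-0.0359,0,0],[-1,0,0,0,0.071],[-1,0,0,0,0.071],[-1,0,0,0,0.071],[-1,0,0,0,0.071],[-1,0,0,0,0.071],[-1,0,0,0,0.071],[-1,0,0,0,0.071],[-1,0,0,0,0.071],[-1,0,0,0,0.071]],
])

```text
clock: 28.58
eef_pos: [0.5065, -0.3962, 0.1699]
orientation: [0.0, 0.414, 0.91, 0.0]
wrist_force: [0.2, 0.5, -0.9]
finger_gap: 0.0854
grasp_force: 0.0
```

apply_moves([
  [[-1,0,0,0,0],[-1,0,0,0,0]],
])

```text
clock: 28.75
eef_pos: [0.5066, -0.3961, 0.1696]
orientation: [-0.0, 0.41, 0.912, -0.0]
wrist_force: [0.3, -1.3, -0.2]
finger_gap: 0.0854
grasp_force: 0.0
```

```bash
python3 - <<'E'
from h import *
T=pose();go([.506,-.399,.15],41); shot("wrist","w7.png"); print(T.round(5).tolist(),r.state()["q"].round(2))
E
```

```text
shift mm [-1.8 -2.3 19.6] turn deg 0.6 = 0.0068 units tcp [ 0.5066 -0.3961  0.1696] ty 41.6 t 28.75
[[-0.66414, 0.74761, -0.00011, 0.50658], [0.74761, 0.66414, -0.00024, -0.39614], [-0.00011, -0.00025, -1.0, 0.16957], [0.0, 0.0, 0.0, 1.0]] [ 0.08  0.62  0.77  1.67 -0.48  1.05  1.72]
```

View pics/w7.png

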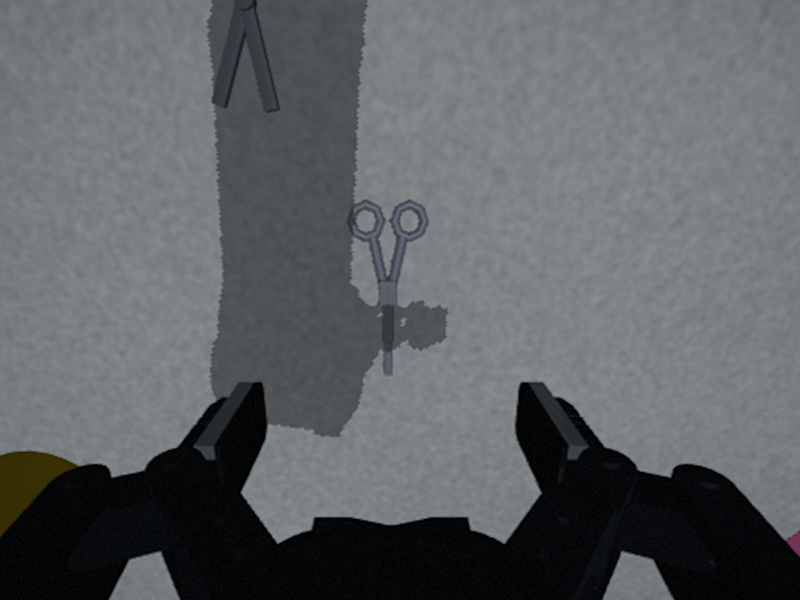

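Forceps: loops' ends at v≈200, box joint (388.5,293), tip (388,375), aligned with the tool x axis.

```bash
python3 - <<'E'
from h import *
T=pose(); I=np.linalg.inv(T)
for n,u,v,z in[("box",388.5,293.5,.009),("tip",388,375,.005),("loopend",388.5,200.5,.004),("boxtop",388.5,282,.009),("boxbot",388.5,305,.009)]:
    p=p2w("wrist",u/1.5625,v/1.5625,z,T); print(n,p.round(4),((I@np.r_[p,1])[:3]*1e3).round(1))
E
```

```text
box [ 0.5091 -0.4025  0.009 ] [ -6.4  -2.3 160.6]
tip [ 0.5516 -0.451   0.005 ] [-70.9  -2.7 164.6]
loopend [ 0.4676 -0.3558  0.004 ] [ 56.   -2.3 165.6]
boxtop [ 0.5036 -0.3963  0.009 ] [  1.8  -2.3 160.6]
boxbot [ 0.5146 -0.4087  0.009 ] [-14.8  -2.3 160.6]
```

apply_moves([
  [[-0.2,-0.007,-0.0025,0.02,0],[-0.2,0,0,0.03,0],[-0.2,0,0,0.03,0],[-0.2,0,0,0.03,0],[-0.2,0,0,0.02,0],[-0.2,0,0,0.01,0],[-0.2,0,0,0.005,0],[-0.2,0,0,0.001,0],[-0.2,0,0,0,0],[-0.2,0,0,0,0]],
])

```text
clock: 29.63
eef_pos: [0.5099, -0.4039, 0.0249]
orientation: [0.001, 0.411, 0.912, -0.0]
wrist_force: [0.3, -0.1, -0.0]
finger_gap: 0.0514
grasp_force: 0.0
```

apply_moves([
  [[-0.2,0,0,0.002,0],[-0.2,0,0,0.002,0],[-0.2,0,0,0,0],[-0.2,0,0,0,0]],
])

```text
clock: 29.97
eef_pos: [0.5093, -0.4031, 0.0195]
orientation: [0.0, 0.411, 0.911, 0.0]
wrist_force: [-0.6, -1.1, -0.1]
finger_gap: 0.0515
grasp_force: 0.0
```

apply_moves([
  [[1,0,0,0,0],[1,0,0,0,0],[1,0,0,0,0],[1,0,0,0,0],[1,0,0,0,0],[1,0,0,0,0],[1,0,0,0,0]],
], force=40)

```text
clock: 30.55
eef_pos: [0.5092, -0.4032, 0.0194]
orientation: [0.0, 0.411, 0.911, 0.0]
wrist_force: [-1.1, -0.2, 1.5]
finger_gap: 0.0105
grasp_force: 38.7
```

apply_moves([
  [[1,0,0,-0.01,0],[1,0,0,-0.03,0],[1,0,0,-0.035,0],[1,0,0,-0.035,-0.0706],[1,0,0,-0.02,-0.0706],[1,0,0,0,-0.0706],[1,0,0,0,-0.0706],[1,0,0,0,-0.0706],[1,0,0,0,-0.0706],[1,0,0,0,-0.0706],[1,0,0,0,-0.0706],[1,0,0,0,-0.0706]],
])

```text
clock: 31.55
eef_pos: [0.509, -0.4033, 0.15]
orientation: [-0.0, -0.077, 0.997, -0.0]
wrist_force: [0.7, 0.9, -0.3]
finger_gap: 0.0106
grasp_force: 38.5
```

apply_moves([
  [[1,-0.0012,0.02,0,0],[1,-0.0012,0.0362,0,0],[1,-0.0012,0.0362,0,0],[1,-0.0012,0.0362,0,0],[1,-0.0012,0.0362,0,0],[1,-0.0012,0.0362,0,0],[1,-0.0012,0.0362,0,0],[1,-0.0012,0.0362,0,0],[1,-0.0012,0.0362,0,0],[1,-0.0012,0.0362,0,0],[1,-0.0012,0.0362,0,0],[1,-0.0012,0.0362,0,0]],
])

```text
clock: 32.55
eef_pos: [0.4606, 0.0139, 0.1501]
orientation: [0.0, -0.075, 0.997, 0.0]
wrist_force: [1.5, 0.4, -0.8]
finger_gap: 0.0106
grasp_force: 38.5
```

apply_moves([
  [[1,-0.0012,0.0362,0,0],[1,-0.0012,0.0362,0,0],[1,-0.001,0.0362,0,0],[1,-0.001,0.0166,0,0],[1,0,0,0,0],[1,0,0,0,0],[1,0,0,0,0]],
])

```text
clock: 33.13
eef_pos: [0.4468, 0.1359, 0.1497]
orientation: [0.0, -0.074, 0.997, -0.0]
wrist_force: [-0.6, 0.6, -1.2]
finger_gap: 0.0108
grasp_force: 38.5
```

```bash
python3 - <<'E'
from h import *
T=pose();go([.4445,.137,.0334],98.8); shot("wrist","w8.png"); print(T.round(5).tolist(),r.state()["finger_gap"])
c,s=np.cos(np.radians(8.8)),np.sin(np.radians(8.8))
for x in(-.028,.028):
  for y in(-.025,.025): print((w2p("wrist",[.4445+c*x-s*y,.137+s*x+c*y,.018],T)*1.5625).round(1))
E
```

```text
shift mm [  2.1   1.5 116.3] turn deg -0.3 = -0.0029 units tcp [0.4468 0.1359 0.1497] ty 98.5 t 33.13
[[-0.98893, -0.14841, 0.00032, 0.44678], [-0.14841, 0.98893, -0.00037, 0.13587], [-0.00026, -0.00042, -1.0, 0.1497], [0.0, 0.0, 0.0, 1.0]] 0.010495619178122244
[352.1 250.2]
[434.9 249.9]
[354.7 336.6]
[432.6 336.3]
```

View pics/w8.png

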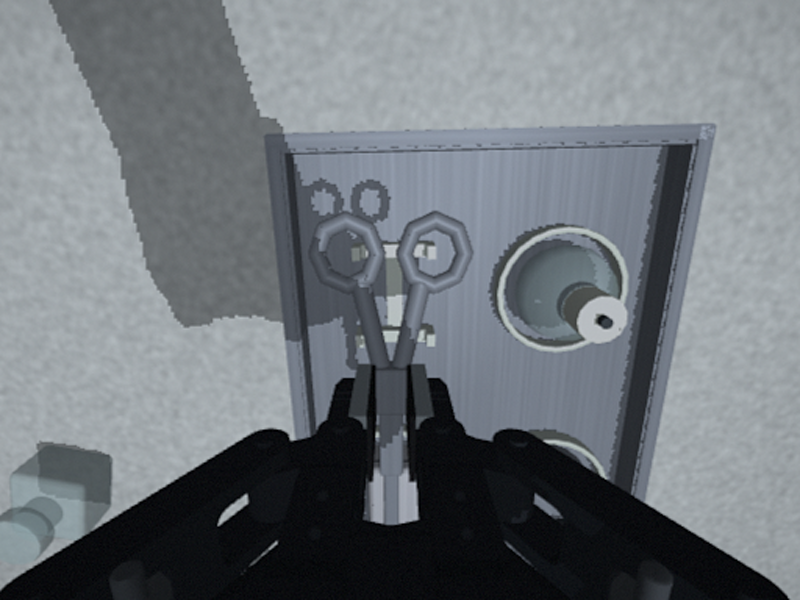

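The rack's bar ends are at (351–437,250) and (356–436,338), about 1 mm from the prediction. The tray's far edge is tilted 1.3° against the jaws. I'll correct both and lower.

apply_moves([
  [[1,0.002,0.002,0.02,-0.0145],[1,0,0,0.03,0],[1,0,0,0.025,0],[1,0,0,0.018,0],[1,0,0,0.01,0],[1,0,0,0.005,0],[1,0,0,0.002,0],[1,0,0,0,0],[1,0,0,0,0],[1,0,0,0,0]],
])

```text
clock: 34.02
eef_pos: [0.445, 0.1388, 0.0403]
orientation: [0.001, -0.086, 0.996, 0.0]
wrist_force: [0.2, -0.0, 0.4]
finger_gap: 0.0104
grasp_force: 38.5
```

```bash
python3 - <<'E'
from h import *
go([.4443,.138,.0334],99.8); shot("wrist","w9.png",(150,100,400,280),3.2)
E
```

```text
shift mm [ 0.9 -0.7  6.9] turn deg 0.1 = 0.0010 units tcp [0.445  0.1388 0.0403] ty 99.9 t 34.02
```

View pics/w9.png

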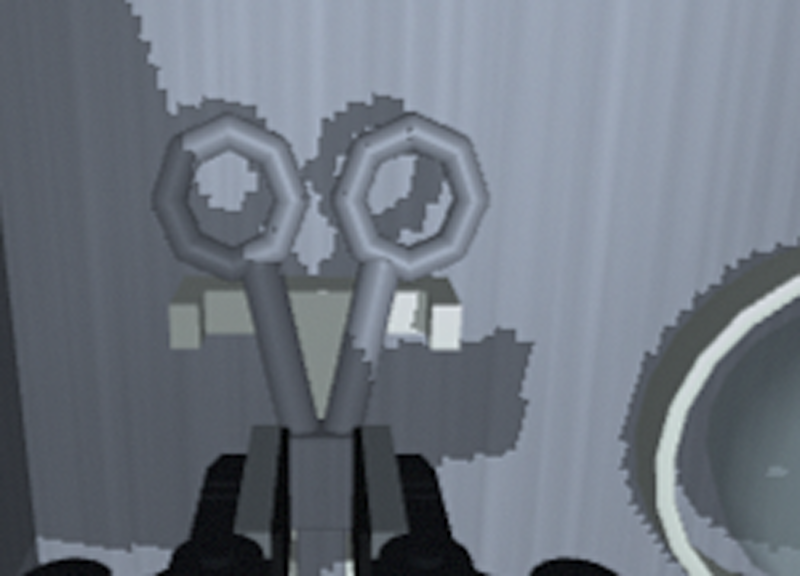

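The far bar's upstands span u 169–461 (centre 315) and the box is at 321, so it's about 1 mm off laterally. I'll check it lengthwise.

```bash
python3 - <<'E'
from h import *
T=pose(); I=np.linalg.inv(T)
for n,u,v,z in[("bar(want x 28)",315,326,.022),("boxend(want x 9)",321,430,.0299),("loopend(want 63)",321,113,.026)]:
    p=p2w("wrist",150+u/3.2,100+v/3.2,z,T); print(n,((I@np.r_[p,1])[:3]*1e3).round(1))
E
```

```text
bar(want x 28) [27.8 -1.1 18.2]
boxend(want x 9) [11.8 -0.  10.3]
loopend(want 63) [64.4 -0.1 14.1]
```

apply_moves([
  [[1,-0.0015,-0.001,0.002,0],[1,0,0,0.002,0],[1,0,0,0.001,0],[1,0,0,0.001,0],[1,0,0,0,0],[1,0,0,0,0]],
])

```text
clock: 34.57
eef_pos: [0.446, 0.1379, 0.0333]
orientation: [-0.0, -0.086, 0.996, 0.0]
wrist_force: [-0.2, 0.3, -0.4]
finger_gap: 0.0105
grasp_force: 38.7
```

apply_moves([
  [[1,0,0,0.0007,0],[1,0,0,0,0],[1,0,0,0,0]],
])

```text
clock: 34.82
eef_pos: [0.446, 0.1379, 0.0332]
orientation: [0.0, -0.086, 0.996, 0.0]
wrist_force: [-3.0, -0.2, 9.1]
finger_gap: 0.0107
grasp_force: 39.9
```

Contact at the expected height. I'll open partway and retreat.

apply_moves([
  [[-0.1,0,0,0,0],[-0.1,0,0,0,0],[-0.1,0,0,0,0],[-0.1,0,0,0,0],[-0.1,0,0,0,0],[-0.1,0,0,-0.01,0],[-0.1,0,0,-0.02,0],[-0.1,0,0,-0.035,0],[-0.1,0,0,-0.035,0],[-0.1,0,0,-0.03,0]],
])

```text
clock: 35.65
eef_pos: [0.446, 0.1374, 0.1651]
orientation: [0.0, -0.086, 0.996, -0.0]
wrist_force: [0.5, 0.8, -0.5]
finger_gap: 0.0467
grasp_force: 0.0
```

apply_moves([
  [[-0.1,0,-0.03,-0.02,0],[-0.1,0,-0.04,0,0],[-0.1,0,-0.04,0,0],[-0.1,0,-0.04,0,0],[-0.1,0,-0.04,0,0],[-0.1,0,-0.04,0,0],[-0.1,0,-0.04,0,0],[-0.1,0,0,0,0],[-0.1,0,0,0,0]],
])

```text
clock: 36.4
eef_pos: [0.492, -0.131, 0.1833]
orientation: [0.0, -0.083, 0.997, -0.0]
wrist_force: [-0.4, 0.5, 0.1]
finger_gap: 0.0471
grasp_force: 0.0
```

```bash
python3 - <<'E'
from h import *
a=optics.get_image("scene")[:,:,::-1]; b=optics.get_image("top")[:,:,::-1]
A=cv2.resize(a[115:225,235:395],None,fx=4.9,fy=4.9,interpolation=cv2.INTER_CUBIC)[:,:400*2][:,:784]
A=cv2.resize(A,(436,300)); B=cv2.resize(b[100:260,100:230],None,fx=2.8,fy=2.8,interpolation=cv2.INTER_CUBIC)
C=np.zeros((448,800,3),np.uint8); C[:300,:436]=A; C[:448,436:800]=B[:448,:364]
cv2.imwrite("pics/fin.png",C); print(r.state()["eef_pos"],w2p("top",[.4443,.138,.02]))
E
```

```text
[ 0.49214539 -0.12748033  0.18286487] [185.07776002 205.6403972 ]
```

View pics/fin.png

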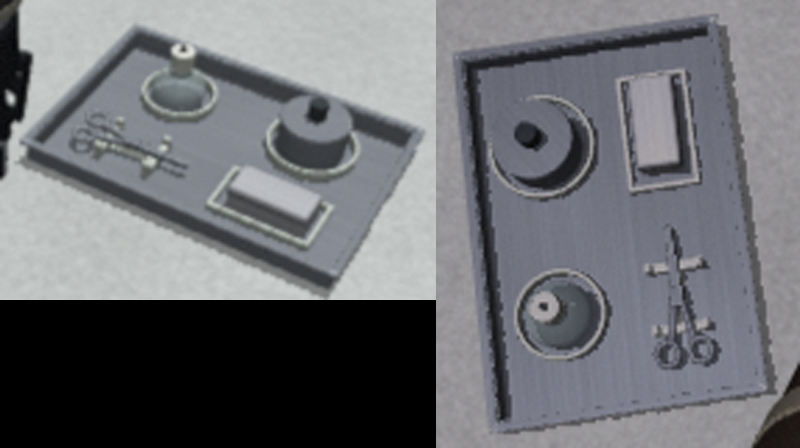

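All four are seated: the lamp and pot upright in their rings, the tin flat in its frame. The forceps lie across both bars, with ends at v 227 and 366 and bars at 267 and 327, so they are centred.

```bash
python3 -c "from workcell import close_job; print(close_job())"
```

```text
the job is handed in; nothing more can be done
None
```

The treatment tray is laid up in the order asked and handed in at about 36.5 s: lamp, pot and tin in their holders, forceps centred across the rest; scissors and bottle untouched; I put the tin back down on the table once to regrip it higher.

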